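# Start the hob zone under the steel pot

## Task

Start the hob under the lidded steel pot using presses of the fingertips alone: first switch the hob on by pressing the end of the black rocker with the green ridge fully down, then press fully in the white key in front of the zone where the pot stands (it stays in), and last press the orange start key fully down and let it spring back. Press the keys only in that order, never press the other white key, and leave the pot, the blue bowl and everything else on the counter standing where it is.

Things in the scene. Friction and masses are not known exactly. Their poses are not given: they have to be found in the camera images.
- hob: two-zone hob, fixed: black glass slab 340 (x) x 560 (y) x 60 mm high, grey control strip along its front (-x). Origin: centre of its underside; x to its back, y to its left zone. Circles mark the zones, centres x=45, y=+140 (left) and -140 mm (right). Controls in a row at x=-135 mm: rocker y=225, left white key 140, right white key -140, orange start key -225 mm
- rocker_mark (a point): top of the green ridge across the black rocker switch, at its end away from the robot. The rocker is a see-saw 56 (hob x) x 28 mm, its pivot at its middle, along hob y, 67 mm above the counter; the ridge lies 21 mm beyond the pivot and 4 mm proud of the rocker. Off, the ridge end stands up, its top about 83 mm above the counter; on, it has sunk by about 8 mm
- rocker (a joint): rocker angle: near 0 = off (marked end up), 0.4 rad = on (marked end fully down, against its stop). Held by friction, it stays where it is left; 2.5 to 3 N straight down on the ridge moves it
- key_left_top (a point): centre of the top of the left white key, a round push key 32 mm across whose top is 70 mm above the counter (10 mm proud of the hob) when out, in front of the left (+y) zone
- key_left (a joint): how far the left white key is pushed in: 0 = out, 0.006 m = fully in. About 4 N straight down moves it and it stays in by friction; it cannot be pushed out again
- key_right_top (a point): the same for the right white key, in front of the right (-y) zone
- key_right (a joint): how far the right white key is pushed in: 0 = out, 0.006 m = fully in; behaves as the left key
- start_top (a point): centre of the top of the orange start key, a round push key 36 mm across, its top 70 mm above the counter when up
- start (a joint): how far the start key is pressed: 0 = up, 0.006 m = fully down. A spring returns it: 1.5 N begins to move it, 4.5 N takes it fully down
- pot: steel pot with lid, 170 mm across (226 mm over its two black side loops), 142 mm high to the top of the lid's black knob; origin at the centre of its underside. Stands on the left or the right zone; that zone is the one to start
- bowl: blue ceramic bowl, 140 mm across, 60 mm high, origin at the centre of its underside, standing on the other zone; bystander
- shaker: small dark wooden pepper shaker, 38 mm across, 72 mm high, standing on the control strip between the two white keys; origin at the centre of its underside; bystander
- oil: amber oil bottle, 64 mm across, 220 mm high, on the counter left of the hob; origin under its centre; bystander
- jar: glass jar with red cap, 80 mm across, 120 mm high, left of the hob; origin under its centre; bystander
- mug: white mug, 80 mm across, 95 mm high, right of the hob; origin under its centre; bystander
- spatula: kitchen spatula, 260 mm long, lying on the counter right of the hob; origin at the middle of its underside; bystander
Things that resemble listed ones, but are neither listed nor needed, are in the scene too. Of the things that look like the pot, the largest one is meant.

How it is judged:
By the outcome, as a careful person would: the job done as asked, in the order asked, and still so for the second after the job is handed in, with the robot touching nothing.
It also fails if it takes over 45 s, if anything falls off the work surface, if the arm or the gripper's body presses on something with over 40 N, if the wrist force passes 120 N, or if a joint passes its speed limit or range.

## Robot

A 6-joint arm with a two-finger parallel gripper is mounted at the origin on the work surface. World frame = base frame: x ahead of the robot, y to its left, z up, the work surface at z = 0. Lengths are in mm, angles in rad, forces in N, time in s.
With the tool pointing down it reaches from about 325 to 775 mm from the base axis. Payload 5.5 kg.
Tool frame: the origin (TCP) lies midway between the tips of the shut fingers; the grasp point (between the pads) lies 19 mm behind it (ctrl.grip_depth is the distance from the TCP to the grasp point, in mm); z points along the fingers, y is the line along which they close (so a half turn about z gives the same grasp; the last joint's range is limited). The gripper opens to 88 mm and grips with 3 to 60 N. Pads are 20 mm wide; open, the fingers measure 115 mm over their backs; the gripper's body (75 mm by 178 mm) begins 61 mm behind the grasp point.
Start: joints at [-0.057, 0.091, 1.231, -0, 1.82, -0.057], TCP at [600.014, -0.003, 222.631] pointing down, gripper open.
Joint ranges: [-2.87, 2.87], [-0.86, 2.18], [0.17, 2.46], [-1.51, 4.65], [0.06, 2.69], [-2.65, 2.65]. Speed limits (rad/s): [2.57, 2.57, 3.01, 3.14, 3.14, 3.14].

## Interface

Orientations are given as a 3x3 rotation matrix whose columns are the frame's x, y, z axes.
In Python, from plant import ctrl, get_image, order gives the robot as it stands.
- The arm moves only by the tool arm_command, never from a script. Its argument "deltas" is a list that holds one entry, the list of rows, each a list of 7 numbers: the shift along the world's x, y, z as a fraction of full scale, then the turn, a rotation vector about the world's x, y, z as a fraction of full scale, then the opening, from -1 (shut) to 1 (fully open). In form: [[[tx, ty, tz, wx, wy, wz, gripper], ...]]. A call has 1 to 12 rows; each row is the pose to reach, as a shift and turn from the pose commanded when the call began, turning the shorter way round; what a row does not reach only later rows make up. Full scale, the value 1, is 0.4 m for a shift and 180 degrees for a turn. A row lasts 1/8 s, in which the tool goes at most 62.5 mm and 10.7 degrees, less where a joint would pass 70% of its speed; a pose out of reach is approached as far as the arm can. A call with a number of a shift or a turn outside -1 to 1 is refused whole. A call with a gripper value outside its range is refused whole. The fingers move at their own pace and stop on an object; "grip_force" is the grip in N (left out, the last holds). Time passes only in rows, so rows that repeat a pose let the fingers close. It gives the time, the measured TCP pose, the force, the opening and the grip force at its end, in the units of the state.
- ctrl.read_state(): the state, without advancing time (a new reading comes with each control period).
- get_image(name): name is "scene" or "side" or "wrist"; returns a dict with "image" (400x640x3 uint8, red, green, blue), "mtx" (3x3 intrinsics, pixels), "rvec" (rotation vector, rad) and "tvec" (3), from world to camera coordinates, as OpenCV has them. Camera axes: x right, y down, z forward; pixel columns grow to the right and rows downward; lengths in mm; the calibration is good to about 2 mm. The wrist camera is an equidistant fisheye: a pixel r from the principal point sees the ray r / f radians off the axis. A picture is of the moment at which its call begins. There is no depth.
- order.finish_job(): hands the job in; it is judged then, once.
The state is a dict: "time_s": time; "q": joint angles; "joint_velocities": joint speeds; "joint_efforts": joint torques, N m; "tcp_pos": TCP position; "tool_rot": TCP orientation; "wrist_force": force on the tool from outside, world axes, zero at the start; "torque": the same for the moment, N m; "grip_width": opening from 0.0 (shut) to 1.0 (fully open); "grasp_force": force on a finger pad.
Only numpy, scipy, OpenCV 4.12 (cv2) and the standard library are available. Lean on these libraries where they do the work, as an engineer would, in place of code of your own. Each camera call takes 0.05 s, during which the arm holds its last target. There are 200 camera calls.

## Working session

There is one attempt and no reset: what is moved stays moved. The work goes in short steps, Python scripts to look and compute and a tool call to move; the robot and the scene stay as the last step left them, time stands still between calls to the robot, and variables do not carry over. Pictures are saved under pics/ and viewed, at most 10 in all, crops included, and the job is handed in when it is done.

Besides the shell and the picture viewer there is one more tool, called after "Call:" as name(argument=value, ...) on one line, values as JSON. arm_command: Moves the arm, as the interface text tells. Shift numbers are shares of 0.4 m and turn numbers shares of 180 degrees, none past 1 either way. Its arguments: {"type":"object","properties":{"deltas":{"type":"array","items":{"type":"array","items":{"type":"array","items":{"type":"number"}}}},"grip_force":{"type":"number"}},"required":["deltas"]}

```bash
mkdir -p pics; cat > h.py <<'E'
import numpy as np,cv2
from plant import ctrl,get_image,order
def ray(im,px):
    R=cv2.Rodrigues(np.array(im["rvec"],float))[0];t=np.array(im["tvec"],float).ravel()
    p=cv2.undistortPoints(np.array([[px]],float),np.array(im["mtx"],float),None)[0,0]
    return -R.T@t, R.T@np.array([p[0],p[1],1.])
def onz(im,px,z):
    c,d=ray(im,px); return c+d*(z-c[2])/d[2]
def proj(im,P):
    return cv2.projectPoints(np.array(P,float).reshape(-1,1,3),np.array(im["rvec"],float),np.array(im["tvec"],float),np.array(im["mtx"],float),None)[0][:,0]
E
python3 - <<'E'
from h import *
import pickle
for n in("scene","side"):
    im=get_image(n); pickle.dump(im,open(n+".pkl","wb")); cv2.imwrite(f"pics/{n}.png",im["image"][...,::-1])
    print(n,ray(im,(320,200)))
E
```

```text
scene (array([1335.25718809,  661.24937007, 1377.32039611]), array([-0.48041814, -0.41407749, -0.77315097]))
side (array([ 280.5906905 ,  887.06420239, 1213.46671705]), array([ 0.17866203, -0.62228321, -0.76217256]))
```

View pics/scene.png

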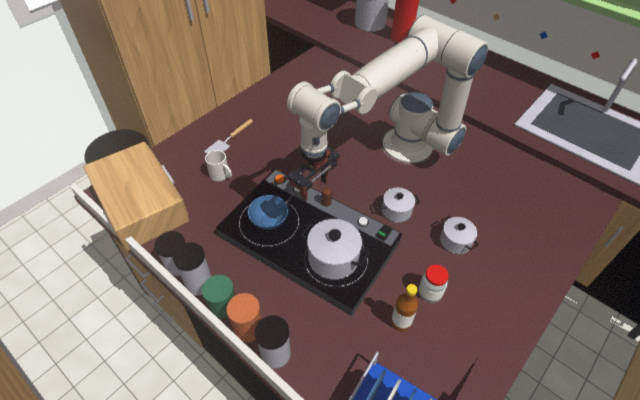

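View pics/side.png

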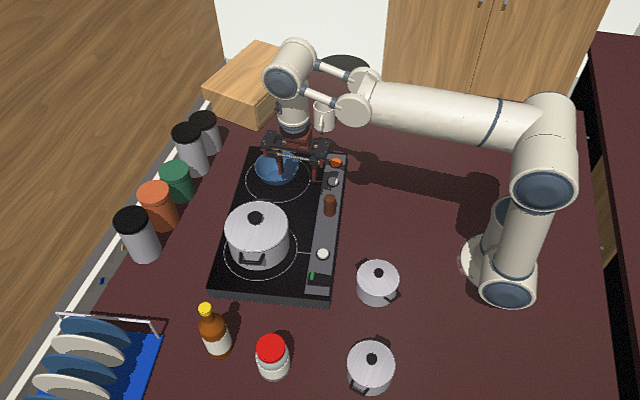

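Both views show the same thing. The largest pot, at scene (335,248) / side (256,235), stands on the hob's left (+y) zone. The two smaller look-alikes, at scene (398,205) and (459,235), are on the counter. The bowl is on the right zone.

In the side view the left white key is near (323,254), the green ridge near (312,276) and the orange key near (336,162).

```bash
python3 - <<'E'
from h import *
import pickle
S={n:pickle.load(open(n+".pkl","rb")) for n in("scene","side")}
seeds={"scene":dict(green=(383,233),white=(363,221),orange=(280,179)),"side":dict(green=(312,276),white=(323,254),orange=(336,162),wr=(333,181))}
Z=dict(green=83,white=70,orange=70,wr=70)
for n,im in S.items():
    hsv=cv2.cvtColor(im["image"],cv2.COLOR_RGB2HSV)
    for k,(u,v) in seeds[n].items():
        m={"green":cv2.inRange(hsv,(45,100,60),(80,255,255)),"orange":cv2.inRange(hsv,(3,150,120),(18,255,255))}.get(k,cv2.inRange(hsv,(0,0,165),(180,50,255)))
        w=np.zeros_like(m);w[v-12:v+13,u-12:u+13]=m[v-12:v+13,u-12:u+13]
        c,l,st,ce=cv2.connectedComponentsWithStats(w)
        for i in range(1,c):
            if st[i,4]>4: print(n,k,st[i],ce[i].round(1),onz(im,ce[i],Z[k]).round(1))
im=S["side"]["image"][140:300,200:360,::-1]
im2=S["scene"]["image"][160:260,260:410,::-1]
cv2.imwrite("pics/c.png",np.hstack([cv2.resize(im,(400,400),interpolation=2),cv2.resize(im2,(400,400),interpolation=2)]))
E
```

```text
scene green [379 231   7   5  22] [381.8 233.3] [500.6 223.   83. ]
scene white [359 217   8   8  51] [362.8 220.5] [492.4 135.5  70. ]
scene white [351 224   9  10  52] [353.7 229.9] [545.6 137.2  70. ]
scene orange [275 175   8   6  42] [278.8 177.6] [ 544.7 -228.6   70. ]
side green [310 272   5   8  33] [311.7 275.5] [498.1 227.1  83. ]
side white [317 248  11  11  83] [322.4 253. ] [491.3 141.3  70. ]
side orange [332 158   9   5  31] [336.3 159.8] [ 541.6 -228.6   70. ]
side orange [333 164   6   3   6] [335.5 165. ] [ 538.4 -204.6   70. ]
side wr [335 179   3   5  11] [336. 181.] [ 519.8 -135.8   70. ]
```

View pics/c.png

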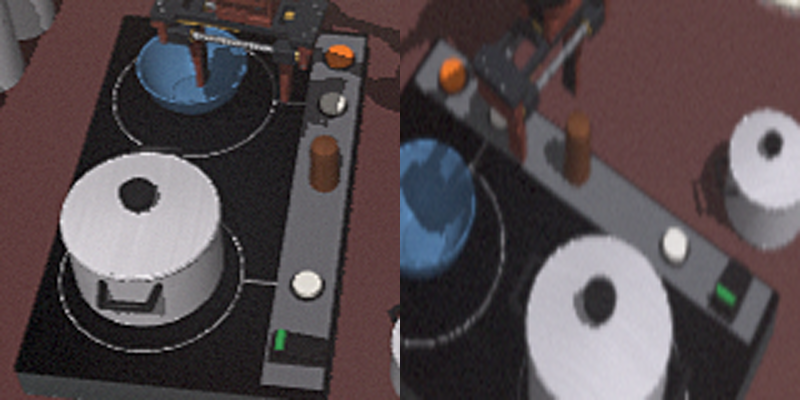

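The crop confirms the choice: the big pot on the left zone, its white key at crop (307,285), the green ridge at (280,340) and the orange key at (340,55). Right white key and shaker lie between. Next I check the tool orientation and the clearances.

```bash
python3 - <<'E'
from h import *
import pickle
s=ctrl.read_state();print(s["tool_rot"],s["tcp_pos"],s["wrist_force"],s["time_s"])
S={n:pickle.load(open(n+".pkl","rb")) for n in("scene","side")}
for k,n,p,z in(("oilcap","side",(205,307),215),("oilcap","scene",(411,289),215),("jar","side",(271,343),120),("pot knob","side",(255,217),202),("pot knob","scene",(334,233),202),("small1 knob","side",(377,270),100),("small2 knob","side",(371,358),100),("bowl","side",(276,168),90),("shaker top","side",(330,199),132),("shaker","scene",(326,187),132)):
    print(k,onz(S[n],p,z).round())
w=np.array([492,138.5]);o=np.array([542,-226.]);y=(w-o)/np.linalg.norm(w-o);x=np.array([y[1],-y[0]])
print("yaw",np.degrees(np.arctan2(x[1],x[0])),np.linalg.norm(w-o))
m=(w+o)/2+y*42.5
for k,d in dict(rock=225,ridge=225,L=140,R=-140,st=-225).items(): print(k,(m+y*d+(x*21 if k=="ridge" else 0)).round(1))
c=m+135*x
pts=[[*(c+sx*170*x+sy*280*y),60] for sx in(-1,1) for sy in(-1,1)]
for n in S: print(n,proj(S[n],pts).round().tolist())
E
```

```text
[[ 1.22180983e-06  9.99998474e-01 -1.74694980e-03]
 [ 9.99999993e-01 -1.00822257e-06  1.22263839e-04]
 [ 1.22261892e-04 -1.74694994e-03 -9.99998467e-01]] [5.99730391e+02 1.26339571e-02 2.21630495e+02] [-1.15341279 -0.06373801  0.08777813] 0.1
oilcap [685. 445. 215.]
oilcap [685. 443. 215.]
jar [534. 450. 120.]
pot knob [669. 161. 202.]
pot knob [675. 152. 202.]
small1 knob [330. 177. 100.]
small2 knob [299. 419. 100.]
bowl [ 716. -125.   90.]
shaker top [507.  -7. 132.]
shaker [502. -29. 132.]
yaw 7.810755746450608 367.9133729561892
rock [480.6 221.3]
ridge [501.5 224.1]
L [492.2 137.1]
R [ 530.3 -140.3]
st [ 541.8 -224.6]
scene [[274.0, 168.0], [403.0, 234.0], [216.0, 227.0], [352.0, 309.0]]
side [[348.0, 152.0], [329.0, 299.0], [250.0, 144.0], [204.0, 286.0]]
```

Call:
arm_command(deltas=[[[-0.06,0.14,0,0,0,-0.057,-1],[-0.12,0.28,0,0,0,-0.114,-1],[-0.18,0.42,0,0,0,-0.17,-1],[-0.246,0.56,0,0,0,-0.228,-1],[-0.246,0.56,0,0,0,-0.285,-1],[-0.246,0.56,0,0,0,-0.342,-1],[-0.246,0.56,0,0,0,-0.4,-1],[-0.246,0.56,0,0,0,-0.457,-1],[-0.246,0.56,-0.12,0,0,-0.457,-1],[-0.246,0.56,-0.25,0,0,-0.457,-1],[-0.246,0.56,-0.25,0,0,-0.457,-1],[-0.246,0.56,-0.25,0,0,-0.457,-1]]])

```text
time_s: 1.6
tcp_pos: [502.2, 224.2, 124.6]
tool_rot: [[0.991, 0.135, 0.002], [0.135, -0.991, 0.001], [0.002, -0.0, -1.0]]
wrist_force: [-0.2, -0.8, -0.2]
grip_width: 0.004
grasp_force: 0.0
```

```bash
python3 - <<'E'
from h import *
s=ctrl.read_state();print(s["tool_rot"].round(3) if hasattr(s["tool_rot"],'round') else s["tool_rot"],s["tcp_pos"],s["wrist_force"],s["grip_width"],s["time_s"])
A=[]
for n in("scene","side"):
    im=get_image(n); t=s["tcp_pos"]; print(n,proj(im,[t,[501.5,224.1,83]]).round(1).tolist())
    u,v=proj(im,[[501.5,224.1,90]])[0].astype(int); A.append(cv2.resize(im["image"][v-35:v+35,u-35:u+35,::-1],(400,400),interpolation=2)); print(u-35,v-35)
cv2.imwrite("pics/d.png",np.hstack(A))
E
```

```text
[[ 0.991  0.135  0.002]
 [ 0.135 -0.991  0.001]
 [ 0.002 -0.    -1.   ]] [502.24052579 224.2413774  124.62905533] [-0.21041037 -0.8296099  -0.19833233] 0.0043670747398260445 1.6
scene [[383.2, 226.6], [381.9, 233.6]]
347 197
side [[310.0, 265.9], [310.8, 274.3]]
275 237
```

View pics/d.png

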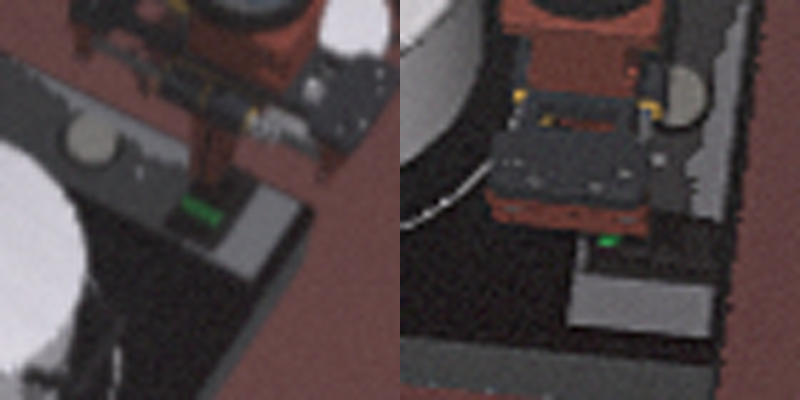

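The tip is directly above the ridge: scene crop (200,210), with the ridge just below and ahead of it. The gripper body is clear of the pot. Descending in small steps.

Call:
arm_command(deltas=[[[0,0,-0.05,0,0,0,-1],[0,0,-0.08,0,0,0,-1],[0,0,-0.095,0,0,0,-1],[0,0,-0.1,0,0,0,-1],[0,0,-0.105,0,0,0,-1],[0,0,-0.11,0,0,0,-1],[0,0,-0.115,0,0,0,-1],[0,0,-0.115,0,0,0,-1]]])

```text
time_s: 2.7
tcp_pos: [502.3, 224.2, 77.3]
tool_rot: [[0.991, 0.135, 0.002], [0.135, -0.991, 0.001], [0.002, -0.001, -1.0]]
wrist_force: [2.5, 1.1, 4.3]
grip_width: 0.007
grasp_force: 1.9
```

Call:
arm_command(deltas=[[[0,0,-0.004,0,0,0,-1],[0,0,-0.007,0,0,0,-1],[0,0,-0.01,0,0,0,-1],[0,0,-0.01,0,0,0,-1]]])

```text
time_s: 3.2
tcp_pos: [501.9, 224.3, 74.4]
tool_rot: [[0.991, 0.135, 0.001], [0.135, -0.991, 0.001], [0.001, -0.001, -1.0]]
wrist_force: [0.3, -0.5, 11.6]
grip_width: 0.011
grasp_force: 5.7
```

Call:
arm_command(deltas=[[[0,0,-0.004,0,0,0,-1],[0,0,-0.004,0,0,0,-1]]])

```text
time_s: 3.45
tcp_pos: [502.0, 224.3, 74.1]
tool_rot: [[0.991, 0.135, 0.002], [0.135, -0.991, 0.001], [0.002, -0.001, -1.0]]
wrist_force: [-2.3, -1.0, 16.8]
grip_width: 0.004
grasp_force: 8.5
```

Firm stop at 74 mm, 17 N. Lift and move above the left key.

Call:
arm_command(deltas=[[[0,0,0.06,0,0,0,-1],[0,0,0.12,0,0,0,-1],[-0.01,-0.1,0.12,0,0,0,-1],[-0.024,-0.217,0.12,0,0,0,-1],[-0.024,-0.217,0.12,0,0,0,-1],[-0.024,-0.217,0.08,0,0,0,-1],[-0.024,-0.217,0.08,0,0,0,-1]]])

```text
time_s: 4.32
tcp_pos: [490.5, 137.8, 100.0]
tool_rot: [[0.991, 0.136, -0.005], [0.136, -0.991, -0.001], [-0.005, -0.0, -1.0]]
wrist_force: [-0.5, 1.1, 0.5]
grip_width: 0.005
grasp_force: 0.0
```

```bash
python3 - <<'E'
from h import *
A=[]
for n in("scene","side"):
    im=get_image(n); hsv=cv2.cvtColor(im["image"],cv2.COLOR_RGB2HSV)
    u,v=proj(im,[[501.5,224.1,79]])[0].astype(int)
    m=cv2.inRange(hsv,(45,100,40),(80,255,255));w=np.zeros_like(m);w[v-12:v+12,u-12:u+12]=m[v-12:v+12,u-12:u+12]
    print(n,cv2.connectedComponentsWithStats(w)[2:],proj(im,[[501.5,224.1,83],[501.5,224.1,75]]).round(1).tolist(),(u,v))
    u,v=proj(im,[[495,180,80]])[0].astype(int); A.append(cv2.resize(im["image"][v-40:v+40,u-40:u+40,::-1],(400,400),interpolation=2))
cv2.imwrite("pics/e.png",np.hstack(A))
E
```

```text
scene (array([[     0,      0,    640,    400, 255976],
       [   378,    233,      7,      6,     24]], dtype=int32), array([[319.49423774, 199.49665203],
       [380.95833333, 235.20833333]])) [[381.9, 233.6], [381.6, 235.0]] (np.int64(381), np.int64(234))
side (array([[     0,      0,    640,    400, 255969],
       [   309,    273,      5,      9,     31]], dtype=int32), array([[319.50104896, 199.49062972],
       [310.83870968, 276.87096774]])) [[310.8, 274.3], [310.9, 275.9]] (np.int64(310), np.int64(275))
```

View pics/e.png

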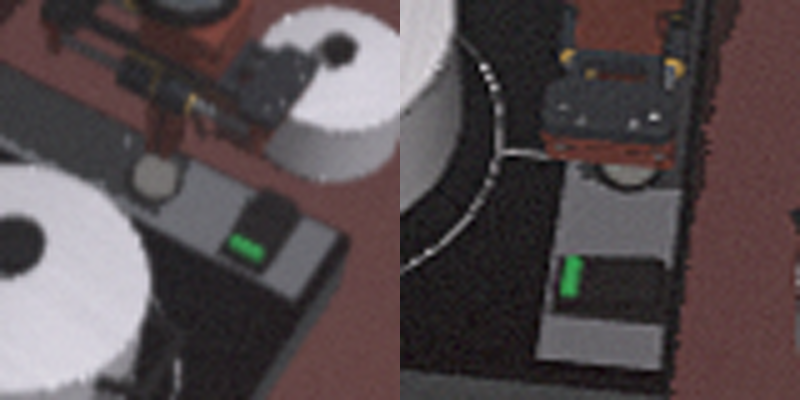

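The ridge has dropped by the expected ~1.5 px in both views, so the rocker is on. The tip is above the left white key (scene crop (155,175)), so I press it.

Call:
arm_command(deltas=[[[0.002,0,-0.05,0,0,0,-1],[0.002,0,-0.07,0,0,0,-1],[0.002,0,-0.08,0,0,0,-1],[0.002,0,-0.085,0,0,0,-1],[0.002,0,-0.09,0,0,0,-1],[0.002,0,-0.095,0,0,0,-1],[0.002,0,-0.1,0,0,0,-1],[0.002,0,-0.1,0,0,0,-1]]])

```text
time_s: 5.42
tcp_pos: [493.0, 137.3, 64.2]
tool_rot: [[0.991, 0.135, 0.001], [0.135, -0.991, 0.0], [0.001, -0.0, -1.0]]
wrist_force: [-5.1, -0.8, 8.5]
grip_width: 0.009
grasp_force: 4.0
```

Call:
arm_command(deltas=[[[0,0,-0.004,0,0,0,-1],[0,0,-0.007,0,0,0,-1],[0,0,-0.007,0,0,0,-1]]])

```text
time_s: 5.8
tcp_pos: [493.1, 137.3, 63.9]
tool_rot: [[0.991, 0.135, 0.002], [0.135, -0.991, 0.0], [0.002, -0.0, -1.0]]
wrist_force: [-11.2, -0.8, 20.4]
grip_width: 0.006
grasp_force: 10.1
```

Hard stop at 64 mm with 20 N, so the key is fully in. Lift high over the shaker and go to the start key.

Call:
arm_command(deltas=[[[0,0,0.13,0,0,0,-1],[0,0,0.26,0,0,0,-1],[0,0,0.36,0,0,0,-1],[0.02,-0.15,0.36,0,0,0,-1],[0.04,-0.3,0.36,0,0,0,-1],[0.06,-0.45,0.36,0,0,0,-1],[0.08,-0.6,0.36,0,0,0,-1],[0.1,-0.75,0.36,0,0,0,-1],[0.122,-0.905,0.36,0,0,0,-1],[0.122,-0.905,0.36,0,0,0,-1],[0.122,-0.905,0.22,0,0,0,-1],[0.122,-0.905,0.11,0,0,0,-1]]])

```text
time_s: 7.3
tcp_pos: [541.7, -224.0, 102.4]
tool_rot: [[0.991, 0.135, 0.0], [0.135, -0.991, 0.0], [0.0, -0.0, -1.0]]
wrist_force: [0.0, 0.6, -0.1]
grip_width: 0.009
grasp_force: 0.0
```

```bash
python3 - <<'E'
from h import *
A=[]
for n in("scene","side"):
    im=get_image(n); s=ctrl.read_state(); hsv=cv2.cvtColor(im["image"],cv2.COLOR_RGB2HSV)
    m=cv2.inRange(hsv,(3,150,80),(18,255,255));print(n,s["tcp_pos"])
    u,v=proj(im,[[541.8,-224.6,80]])[0].astype(int); A.append(cv2.resize(im["image"][v-40:v+40,u-40:u+40,::-1],(400,400),interpolation=2))
    print(u-40,v-40,proj(im,[[541.8,-224.6,70],s["tcp_pos"]]).round(1).tolist())
cv2.imwrite("pics/f.png",np.hstack(A))
E
```

```text
scene [ 538.8363885  -222.4462632    94.92838806]
239 135 [[280.1, 177.7], [280.7, 173.1]]
side [ 538.83201223 -222.4096649    97.60023587]
295 118 [[336.0, 160.6], [336.8, 155.2]]
```

View pics/f.png

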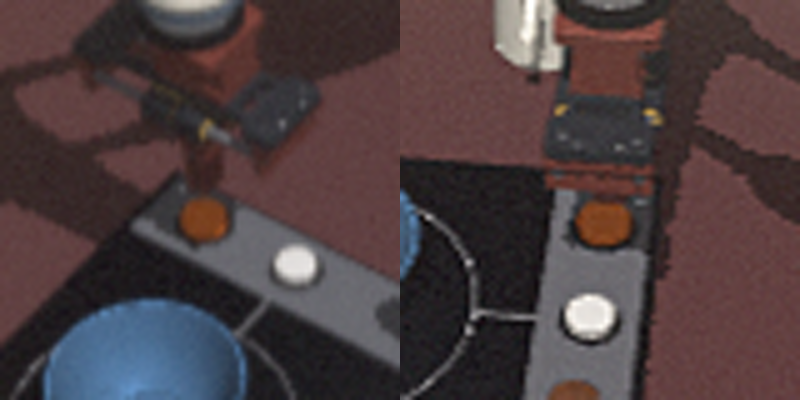

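The tip is above the orange key at scene crop (205,219) / side crop (203,222). The key looks about 3 mm towards +y, so I correct for that and press.

Call:
arm_command(deltas=[[[0.0,0.006,-0.05,0,0,0,-1],[0.0,0.006,-0.075,0,0,0,-1],[0,0.006,-0.085,0,0,0,-1],[0,0.006,-0.092,0,0,0,-1],[0,0.006,-0.099,0,0,0,-1],[0,0.006,-0.106,0,0,0,-1],[0,0.006,-0.109,0,0,0,-1],[0,0.006,-0.109,0,0,0,-1]]])

```text
time_s: 8.4
tcp_pos: [542.1, -222.4, 64.2]
tool_rot: [[0.991, 0.135, 0.002], [0.135, -0.991, -0.001], [0.002, 0.001, -1.0]]
wrist_force: [-6.7, 4.3, 15.3]
grip_width: 0.004
grasp_force: 7.6
```

Fully down at 64 mm with 15 N. I push slightly more, then lift away.

Call:
arm_command(deltas=[[[0,0,-0.003,0,0,0,-1],[0,0,-0.003,0,0,0,-1],[0,0,0.06,0,0,0,-1],[0,0,0.2,0,0,0,-1],[0,0,0.35,0,0,0,-1],[0,0,0.4,0,0,0,-1],[0,0,0.4,0,0,0,-1],[0,0,0.4,0,0,0,-1]]])

```text
time_s: 9.4
tcp_pos: [541.2, -222.4, 218.6]
tool_rot: [[0.991, 0.134, -0.002], [0.134, -0.991, 0.001], [-0.002, -0.001, -1.0]]
wrist_force: [0.1, -0.1, -0.1]
grip_width: 0.004
grasp_force: 0.0
```

```bash
python3 - <<'E'
from h import *
im=get_image("side");cv2.imwrite("pics/g.png",cv2.resize(im["image"][130:310,190:370,::-1],(600,600),interpolation=2))
print(ctrl.read_state()["wrist_force"])
E
```

```text
[ 0.51659633 -0.03714934  0.19987777]
```

View pics/g.png

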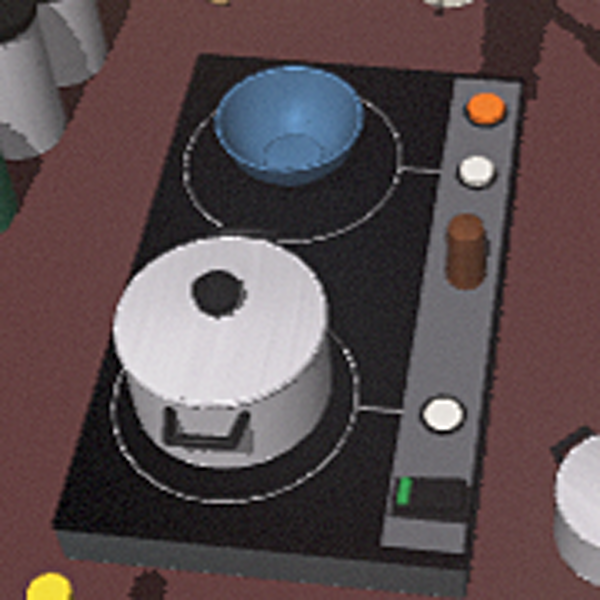

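The rocker's ridge end is down (405,492), the left key sits lower than before (442,414), and the orange key is back up (487,108). The pot, bowl and shaker haven't moved.

```bash
python3 -c "
from plant import order
print(order.finish_job())"
```

```text
the job is handed in; nothing more can be done
None
```

I pressed the rocker on, then the left white key in front of the pot, then the orange start key, each to its stop. The right white key was never pressed, the last picture showed the pot, bowl and shaker unmoved, and the job is handed in after about 9.5 s of robot time (no verdict was returned).

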